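Lock the slack pressure screw of the paper trimmer

TASK

The paper trimmer's clamp beam has two pressure screws, both already set, each with a lever-handled jam nut under the screw's square head. On one of them the nut is still slack, its lever standing away from the index tongue: turn that nut clockwise (seen from above) until it is tight, with its lever lying over its tongue, and let go of it. Neither screw's setting may be turned, and the nut that is already tight must stay as it is.

Things in the scene. Friction and masses are not known exactly. Their poses are not given: they have to be found in the camera images.
- slack_stop: Dark steel block 46x46x14 mm on the trimmer's clamp beam, carrying the slack screw. Origin: centre of its underside (75 mm above the table) on the screw axis, z up. Its -x (roughly towards the robot) carries the index tongue, a strip 8 mm wide, 112 mm long from the axis, 14-18 mm above the origin. On the axis: nut hub 32 mm across at 22-38 mm, square screw head 16 mm wide, top at 73 mm.
- slack_nut (a joint): Slack jam nut, rad, grows clockwise from above; starts 0.3-0.9; 1.6 = tight, jams with its lever along the tongue. Lever points at pi+1.6-q counter-clockwise from the block's +x: bar 12 mm wide, 26-34 mm above the block's origin, 78 mm long. At 70 mm from the axis stands a round upright black handle, 18 mm diameter, 34-79 mm above the origin. Needs about 3 N there; stays where left.
- slack_screw (a joint): Adjusting screw under the slack nut, rad, 0 at the start, grows clockwise from above: the setting, to be kept within about 10 degrees. A stiff insert holds it: it slips only if the nut is forced on past tight with more than about 15 N at the handle, or if its square head is turned.
- locked_handle (a point): Centre of the top (154 mm above the table) of the upright black handle of the other nut, which is already tight: leave it. That stop is alike in every way and sits on the same beam, 160-280 mm to the left or right of the slack one; only its lever already lies over its tongue.

How it is judged:
At the end, for the whole second after the job is handed in: The slack nut is tight, its lever within about 11 degrees of the jammed position over its tongue (reading above 1.4), its screw is turned by no more than 0.2 rad (11 degrees), and the other nut's handle is within 15 mm of where it was (value of joint slack_nut above 1.4 rad and value of joint slack_screw between -0.2 and 0.2 rad and distance of locked_handle from where it was at the start of the episode below 0.015 m); the robot touches nothing.
It fails at once if the slack stop's screw is turned off its setting (more than 0.2 rad) (value of joint slack_screw above 0.2 rad or value of joint slack_screw below -0.2 rad).
It fails at once if the nut that was already tight is moved (its handle by more than 15 mm) (distance of locked_handle from where it was at the start of the episode above 0.015 m).
It also fails if it takes over 32 s, if anything falls off the work surface, if the arm or the gripper's body presses on something with over 40 N, if the wrist force passes 120 N, or if a joint passes its speed limit or range.

ROBOT

A 7-joint arm with a two-finger parallel gripper is mounted at the origin on the work surface. World frame = base frame: x ahead of the robot, y to its left, z up, the work surface at z = 0. Lengths are in m, angles in rad, forces in N, time in s.
With the tool pointing down it reaches from about 0.425 to 0.875 m from the base axis. Payload 4.7 kg.
Tool frame: the origin (TCP) lies on the centre line of the jaws, within the pads' length; the fingertips stand 22 mm ahead of it and the grasp point (between the pads) lies 3 mm ahead of it; z points along the fingers, x is the direction in which the jaws open and shut, and the axes are right-handed (so a half turn about z gives the same grasp; the last joint's range is limited). The gripper opens to 85 mm and grips with 20 to 120 N. Pads are 22 mm wide; open, the fingers measure 114 mm over their backs; the gripper's body (76 mm by 85 mm) begins 54 mm behind the grasp point. The pads swing forward as they close: fully open they stand 13 mm farther back than shut.
Start: joints at [1.154, 0.321, -0.07, 1.45, 0.023, 1.371, -0.057], TCP at [0.271, -0.591, 0.253] pointing down, gripper open.
Joint ranges: [-2.86, 2.86], [-0.3, 2.09], [-1.38, 1.24], [0.06, 2.45], [-1.56, 4.7], [0.09, 2.05], [-2.69, 2.69]. Speed limits (rad/s): [2.57, 2.57, 3.14, 3.14, 3.14, 3.14, 3.14].

INTERFACE

Orientations are given as a rotation vector (axis times angle).
In Python, from workcell import observe, camera, close_job gives the robot as it stands. The module is installed in compiled form; this text tells all that it offers.
- The arm moves only by the tool jog_arm, never from a script. Its arguments are lists of equal length, an entry for each row: "travel": the shift along the world's x, y, z in cm, a list of three; "dr": the turn, a rotation vector about the world's x, y, z in degrees, a list of three; "fingers": the gripper command: -1 is shut, 1 is fully open, values between are in proportion. In form: {"travel": [[x, y, z], ...], "dr": [[rx, ry, rz], ...], "fingers": [fingers, ...]}. A call has exactly 10 rows; each row is the pose to reach, as a shift and turn from the pose commanded when the call began; what a row does not reach only later rows make up. A row lasts 1/10 s, in which the tool goes at most 50 mm and 8.59 degrees, less where a joint would pass 70% of its speed; a pose out of reach is approached as far as the arm can. A call with a gripper value outside its range is refused whole. The fingers move at their own pace and stop on an object; the grip force is fixed at half the most. Time passes only in rows, so rows that repeat a pose let the fingers close, or fill a call up. It gives the time, the measured TCP pose, the force and the opening at its end, in the units of the state.
- observe(): the state, without advancing time (a new reading comes with each control period).
- camera(name): name is "scene" or "top"; returns a dict with "frame" (420x560x3 uint8, red, green, blue), "intrinsics" (3x3 intrinsics, pixels), "R" (3x3) and "t" (3): a world point X has camera coordinates R X + t. Camera axes: x right, y down, z forward; pixel columns grow to the right and rows downward; lengths in m; the calibration is good to about 2 mm. A picture is of the moment at which its call begins. There is no depth.
- close_job(): hands the job in, once; it reports no verdict.
The state is a dict: "time": time; "joint_pos": joint angles; "joint_velocities": joint speeds; "joint_efforts": joint torques, N m; "position": TCP position; "orientation": TCP orientation; "ft_force": force on the tool from outside, world axes, zero at the start; "ft_torque": the same for the moment, N m; "gripper_width": finger opening in m.
Only numpy, scipy, OpenCV 4.12 (cv2) and the standard library are available. Lean on these libraries where they do the work, as an engineer would, in place of code of your own. Each camera call takes 0.05 s, during which the arm holds its last target. There are 200 camera calls.

## Working session

There is one attempt and no reset: what is moved stays moved. The work goes in short steps, Python scripts to look and compute and a tool call to move; the robot and the scene stay as the last step left them, time stands still between calls to the robot, and variables do not carry over. Pictures are saved under pics/ and viewed, about 8 in all and at most 12, crops included, and the job is handed in when it is done.

Besides the shell and the picture viewer there is one more tool, called after ">>>" by a JSON object that holds its "op" and its "data". jog_arm: Moves the arm, as the interface text tells. Its arguments: {"type":"object","properties":{"travel":{"type":"array","items":{"type":"array","items":{"type":"number"}}},"dr":{"type":"array","items":{"type":"array","items":{"type":"number"}}},"fingers":{"type":"array","items":{"type":"number"}}},"required":["travel","dr","fingers"]}

```bash
mkdir -p pics
cat > h.py <<'E'
import numpy as np, cv2
from workcell import observe, camera, close_job
def snap(name,fn):
    c=camera(name); np.savez(fn.replace('.png','.npz'),**{k:c[k] for k in('frame','intrinsics','R','t')})
    cv2.imwrite(fn,c['frame'][:,:,::-1]); return c
def load(fn): return np.load(fn)
def ray(c,u,v,z):
    K,R,t=c['intrinsics'],c['R'],np.ravel(c['t'])
    d=R.T@np.linalg.solve(K,[u,v,1.]); o=-R.T@t
    return o+d*(z-o[2])/d[2]
def proj(c,X):
    p=c['intrinsics']@(c['R']@np.asarray(X)+np.ravel(c['t'])); return p[:2]/p[2]
E
python3 - <<'E'
from h import *
for n in('scene','top'):
    c=snap(n,f'pics/{n}0.png'); print(n,-c['R'].T@np.ravel(c['t']))
s=observe(); print({k:np.round(v,3) for k,v in s.items()})
E
```

```text
scene [ 1.08762627 -0.06228949  0.62494482]
top [ 0.54954844 -0.06209946  0.79549645]
{'time': np.float64(0.1), 'joint_pos': array([ 1.154,  0.322, -0.07 ,  1.452,  0.023,  1.371, -0.057]), 'joint_velocities': array([-0.001, -0.001, -0.001, -0.002, -0.001,  0.001,  0.001]), 'joint_efforts': array([ 1.0000e-03, -4.9488e+01, -3.8300e-01, -3.1521e+01,  1.3000e-02,
        7.0000e-03,  0.0000e+00]), 'position': array([ 0.271, -0.59 ,  0.252]), 'orientation': array([-2.644e+00,  1.695e+00,  2.000e-03]), 'ft_force': array([-0.182, -0.589, -0.323]), 'ft_torque': array([0.035, 0.026, 0.006]), 'gripper_width': np.float64(0.085)}
```

View pics/top0.png

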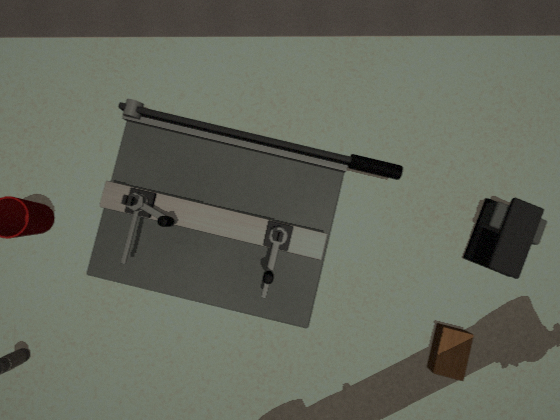

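View pics/scene0.png

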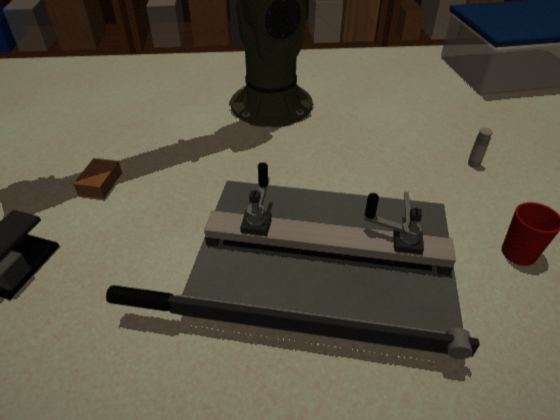

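The top view shows the slack stop at about (137,202), with its handle at (166,221) and its tongue running to (125,262). The locked stop is at (279,236), with its handle at (268,277) over its tongue. I'll enlarge both.

Run:
```python
from h import *
c=load('pics/top0.npz')['frame'][:,:,::-1]; s=load('pics/scene0.npz')['frame'][:,:,::-1]
a=cv2.resize(c[175:275,95:195],None,fx=4,fy=4,interpolation=2); b=cv2.resize(s[175:275,345:445],None,fx=4,fy=4,interpolation=2)
im=np.hstack([a,b]); im=cv2.convertScaleAbs(im,alpha=1.6,beta=15)
cv2.imwrite('pics/crop1.png',im)
```

```text
(no output)
```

View pics/crop1.png

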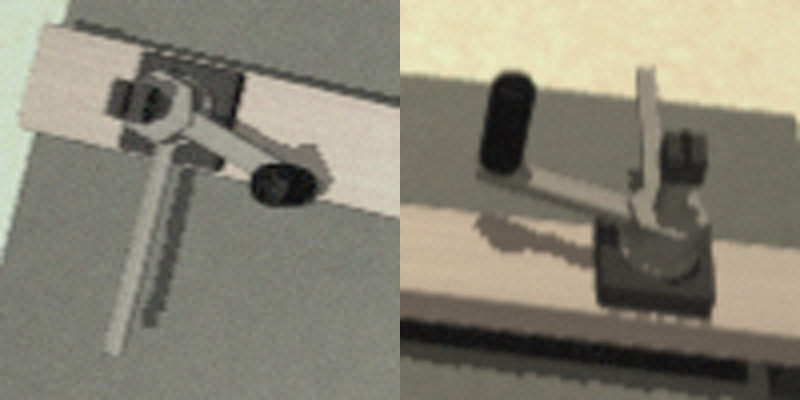

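Run:
```python
from h import *
T=load('pics/top0.npz');S=load('pics/scene0.npz')
for n,c,u,v,z in [('head',T,125.5,200,.148),('hub',T,135.5,201.5,.113),('head',S,416.5,209.5,.148),('handle',T,163,221.8,.154),('handle',S,373.5,195.5,.154),('handlebase',S,369.5,217,.109),('tongue',T,123.5,263,.093),('tongue',S,406.5,192.5,.093),('lhandle',T,268,280,.154),('lhandle',S,263,165,.154),('lhead',S,255,192,.148)]:
    print(n,np.round(ray(c,u,v,z),4))
```

```text
head [0.5974 0.1909 0.148 ]
hub [0.5974 0.1871 0.113 ]
head [0.5967 0.1919 0.148 ]
handle [0.5612 0.1267 0.154 ]
handle [0.5659 0.1301 0.154 ]
handlebase [0.5686 0.1295 0.109 ]
tongue [0.4894 0.2138 0.093 ]
tongue [0.4946 0.2166 0.093 ]
lhandle [ 0.4668 -0.0444  0.154 ]
lhandle [ 0.4739 -0.0412  0.154 ]
lhead [ 0.5367 -0.0575  0.148 ]
```

Measurements agree with the given sizes:

| Item | Measured | Check |
|---|---|---|
| Slack axis | about (0.597, 0.190) | – |
| Slack handle | (0.565, 0.130) | r ≈ 0.068, given as 0.070 |
| Tongue end | (0.491, 0.215) | r ≈ 0.109, given as 0.112, at 167° |
| Nut reading q | about 0.3 | within 0.3–0.9 |

The axes are 0.255 m apart, square to the tongue. The plan is to straddle the handle with the jaws half open and tangential to the arc, then sweep about 75° clockwise.

>>> {"op": "jog_arm", "data": {"travel": [[2.3, 3.4, 0], [4.6, 6.8, 0], [6.9, 10.2, 0], [9.2, 13.6, 0], [11.5, 17, 0], [13.8, 20.4, 0], [16.1, 23.8, 0], [18.4, 27.2, 0], [20.7, 30.6, 0], [22.9, 34.1, 0]], "dr": [[0, 0, 4], [0, 0, 8], [0, 0, 12], [0, 0, 16], [0, 0, 20], [0, 0, 24], [0, 0, 28], [0, 0, 32], [0, 0, 35], [0, 0, 37]], "fingers": [0.2, 0.2, 0.2, 0.2, 0.2, 0.2, 0.2, 0.2, 0.2, 0.2]}}

```text
time: 1.1
position: [0.5009, -0.2482, 0.253]
orientation: [3.047, -0.766, -0.001]
ft_force: [1.1, 0.0, 0.4]
gripper_width: 0.0515
```

>>> {"op": "jog_arm", "data": {"travel": [[0.8, 4.5, 0], [1.5, 9, 0], [2.3, 13.5, 0], [3.1, 18, 0], [3.8, 22.5, 0], [4.6, 27, 0], [5.4, 31.5, 0], [6, 35, 0], [6.5, 38, 0], [6.5, 38, 0]], "dr": [[0, 0, 0], [0, 0, 0], [0, 0, 0], [0, 0, 0], [0, 0, 0], [0, 0, 0], [0, 0, 0], [0, 0, 0], [0, 0, 0], [0, 0, 0]], "fingers": [0.2, 0.2, 0.2, 0.2, 0.2, 0.2, 0.2, 0.2, 0.2, 0.2]}}

```text
time: 2.1
position: [0.5644, 0.1365, 0.2531]
orientation: [-3.046, 0.755, 0.002]
ft_force: [0.3, 0.6, -1.1]
gripper_width: 0.0513
```

Run:
```python
from h import *
from scipy.spatial.transform import Rotation as Q
s=observe(); x=Q.from_rotvec(s['orientation']).as_matrix(); print(s['time'],s['position'].round(4),np.degrees(np.arctan2(x[1,0],x[0,0])).round(1),s['gripper_width'],s['joint_pos'].round(2),s['ft_force'].round(1))
c=snap('scene','pics/scene1.png')
cv2.imwrite('pics/crop2.png',cv2.resize(c['frame'][60:260,300:500,::-1],None,fx=3,fy=3,interpolation=2))
```

```text
2.1 [0.5644 0.1365 0.2531] -27.8 0.05133591808011803 [ 0.31  0.24 -0.69  1.61  0.15  1.35 -0.88] [ 0.3  0.6 -1.1]
```

View pics/crop2.png

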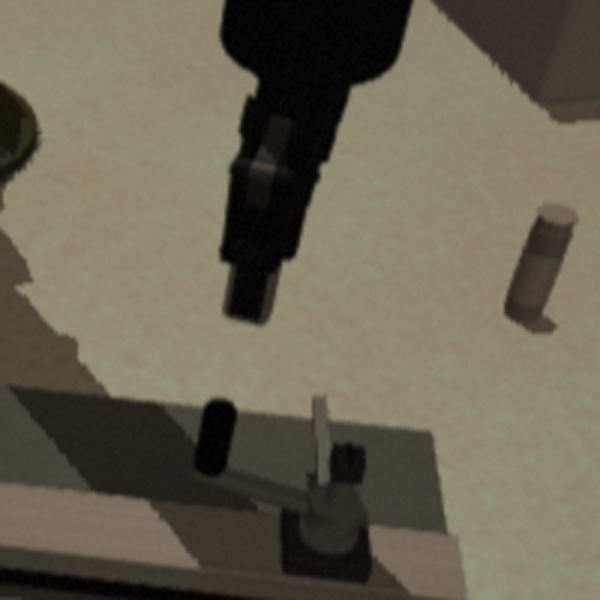

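The picture shows the jaws above the handle, whose top is at crop (218,405), with nothing between them. The TCP is still settling from overshoot. I'll let it settle, then go down to z = 0.14, which leaves the tips about 9 mm or more above the lever bar.

>>> {"op": "jog_arm", "data": {"travel": [[0, 0, 0], [0, 0, 0], [0, 0, -2], [0, 0, -4], [0, 0, -6], [0, 0, -8], [0, 0, -9.5], [0, 0, -10.5], [0, 0, -11.3], [0, 0, -11.3]], "dr": [[0, 0, 0], [0, 0, 0], [0, 0, 0], [0, 0, 0], [0, 0, 0], [0, 0, 0], [0, 0, 0], [0, 0, 0], [0, 0, 0], [0, 0, 0]], "fingers": [0.2, 0.2, 0.2, 0.2, 0.2, 0.2, 0.2, 0.2, 0.2, 0.2]}}

```text
time: 3.15
position: [0.565, 0.13, 0.1396]
orientation: [3.045, -0.769, -0.002]
ft_force: [0.7, 0.5, 0.4]
gripper_width: 0.0513
```

Run:
```python
from h import *
s=observe(); print(s['time'],s['position'].round(4),s['ft_force'].round(1))
c=snap('scene','pics/scene2.png')
im=cv2.resize(c['frame'][110:260,320:470,::-1],None,fx=4,fy=4,interpolation=2)
cv2.imwrite('pics/crop3.png',cv2.convertScaleAbs(im,alpha=1.8,beta=20))
P=np.array([.597,.19]); t=np.radians(166.7); H=[P+.07*np.array([np.cos(t+a),np.sin(t+a)]) for a in np.radians([75,60,45,30,15,0])]
print(np.round(H,4))
```

```text
3.15 [0.565  0.13   0.1396] [0.7 0.5 0.4]
[[0.5638 0.1284]
 [0.549  0.1391]
 [0.5374 0.1532]
 [0.53   0.1699]
 [0.527  0.1879]
 [0.5289 0.2061]]
```

View pics/crop3.png

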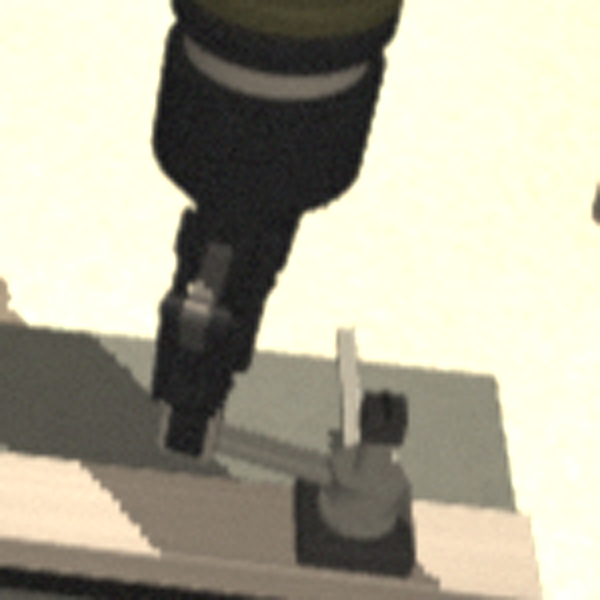

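The jaws straddle the handle at crop (190,430), with no contact force. I'll narrow the cage to about 30 mm and sweep the first 30°.

>>> {"op": "jog_arm", "data": {"travel": [[0, 0, 0], [0, 0, 0], [0, 0, 0], [-0.54, 0.08, 0], [-0.94, 0.36, 0], [-1.33, 0.66, 0], [-1.69, 0.99, 0], [-2.03, 1.34, 0], [-2.41, 1.82, 0], [-2.76, 2.32, 0]], "dr": [[0, 0, 0], [0, 0, 0], [0, 0, 0], [0, 0, -4], [0, 0, -8], [0, 0, -12], [0, 0, -16], [0, 0, -20], [0, 0, -25], [0, 0, -30]], "fingers": [-0.3, -0.3, -0.3, -0.3, -0.3, -0.3, -0.3, -0.3, -0.3, -0.3]}}

```text
time: 4.2
position: [0.5388, 0.1524, 0.1407]
orientation: [2.74, -1.537, 0.004]
ft_force: [2.1, -2.3, -0.6]
gripper_width: 0.0303
```

About 3 N opposes the motion, so the nut is turning. I'll continue another 30°.

>>> {"op": "jog_arm", "data": {"travel": [[-0.18, 0.32, 0], [-0.35, 0.64, 0], [-0.5, 0.98, 0], [-0.63, 1.32, 0], [-0.74, 1.67, 0], [-0.84, 2.02, 0], [-0.92, 2.38, 0], [-0.98, 2.74, 0], [-1.02, 3.11, 0], [-1.04, 3.47, 0]], "dr": [[0, 0, -3], [0, 0, -6], [0, 0, -9], [0, 0, -12], [0, 0, -15], [0, 0, -18], [0, 0, -21], [0, 0, -24], [0, 0, -27], [0, 0, -30]], "fingers": [-0.3, -0.3, -0.3, -0.3, -0.3, -0.3, -0.3, -0.3, -0.3, -0.3]}}

```text
time: 5.2
position: [0.5277, 0.1867, 0.1405]
orientation: [2.249, -2.191, 0.003]
ft_force: [-0.2, -3.5, 1.5]
gripper_width: 0.03
```

Run:
```python
from h import *
s=observe(); print(s['time'],s['position'].round(4),s['ft_force'].round(1))
c=snap('top','pics/top3.png');d=snap('scene','pics/scene3.png')
a=cv2.resize(c['frame'][175:275,85:185,::-1],None,fx=4,fy=4,interpolation=2);b=cv2.resize(d['frame'][160:260,350:450,::-1],None,fx=4,fy=4,interpolation=2)
cv2.imwrite('pics/crop4.png',cv2.convertScaleAbs(np.hstack([a,b]),alpha=1.8,beta=20))
```

```text
5.2 [0.5277 0.1867 0.1405] [-0.2 -3.5  1.5]
```

View pics/crop4.png

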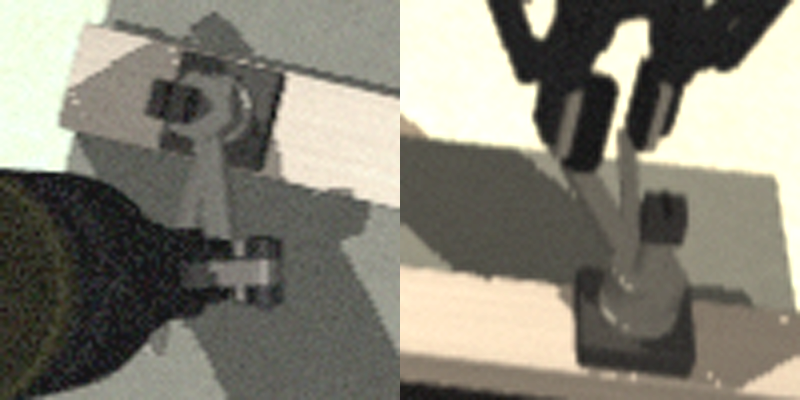

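The lever is about 20° short of the tongue and trails inside the cage with about 3.5 N on it. I'll go slowly through the next 15°.

>>> {"op": "jog_arm", "data": {"travel": [[0, 0.19, 0], [0, 0.37, 0], [0.01, 0.56, 0], [0.02, 0.74, 0], [0.04, 0.92, 0], [0.06, 1.1, 0], [0.09, 1.28, 0], [0.12, 1.46, 0], [0.19, 1.82, 0], [0.19, 1.82, 0]], "dr": [[0, 0, -1.5], [0, 0, -3], [0, 0, -4.5], [0, 0, -6], [0, 0, -7.5], [0, 0, -9], [0, 0, -10.5], [0, 0, -12], [0, 0, -15], [0, 0, -15]], "fingers": [-0.3, -0.3, -0.3, -0.3, -0.3, -0.3, -0.3, -0.3, -0.3, -0.3]}}

```text
time: 6.3
position: [0.5293, 0.2073, 0.1403]
orientation: [-1.948, 2.464, 0.001]
ft_force: [-1.9, -1.3, 1.7]
gripper_width: 0.0297
```

>>> {"op": "jog_arm", "data": {"travel": [[0.01, 0.05, 0], [0.02, 0.1, 0], [0.04, 0.15, 0], [0.05, 0.2, 0], [0.06, 0.25, 0], [0.07, 0.3, 0], [0.07, 0.3, 0], [0.07, 0.3, 0], [0.07, 0.3, 0], [0.07, 0.3, 0]], "dr": [[0, 0, 0], [0, 0, 0], [0, 0, 0], [0, 0, 0], [0, 0, 0], [0, 0, 0], [0, 0, 0], [0, 0, 0], [0, 0, 0], [0, 0, 0]], "fingers": [-0.3, -0.3, -0.3, -0.3, -0.3, -0.3, -0.3, -0.3, -0.3, -0.3]}}

```text
time: 7.3
position: [0.5299, 0.2095, 0.1402]
orientation: [1.949, -2.464, -0.0]
ft_force: [-3.3, -1.7, -0.3]
gripper_width: 0.0299
```

Run:
```python
from h import *
s=observe(); print(s['time'],s['position'].round(4),s['ft_force'].round(1))
c=snap('top','pics/top4.png');d=snap('scene','pics/scene4.png')
a=cv2.resize(c['frame'][175:275,85:185,::-1],None,fx=4,fy=4,interpolation=2);b=cv2.resize(d['frame'][160:260,350:450,::-1],None,fx=4,fy=4,interpolation=2)
cv2.imwrite('pics/crop5.png',cv2.convertScaleAbs(np.hstack([a,b]),alpha=1.8,beta=20))
```

```text
7.3 [0.5299 0.2095 0.1402] [-3.3 -1.7 -0.3]
```

View pics/crop5.png

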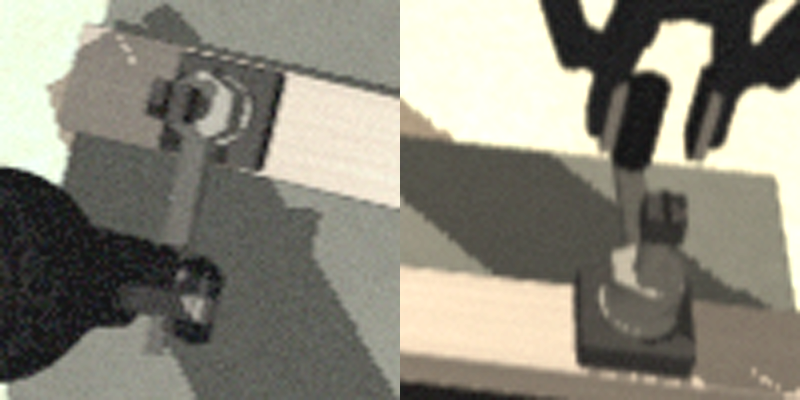

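The lever now lies almost over its tongue, only a few degrees off. I'll creep 2 mm more and watch the force for the jam.

>>> {"op": "jog_arm", "data": {"travel": [[0, 0.03, 0], [0.01, 0.06, 0], [0.02, 0.09, 0], [0.03, 0.12, 0], [0.03, 0.15, 0], [0.04, 0.18, 0], [0.04, 0.2, 0], [0.04, 0.2, 0], [0.04, 0.2, 0], [0.04, 0.2, 0]], "dr": [[0, 0, 0], [0, 0, 0], [0, 0, 0], [0, 0, 0], [0, 0, 0], [0, 0, 0], [0, 0, 0], [0, 0, 0], [0, 0, 0], [0, 0, 0]], "fingers": [-0.3, -0.3, -0.3, -0.3, -0.3, -0.3, -0.3, -0.3, -0.3, -0.3]}}

```text
time: 8.4
position: [0.5304, 0.2115, 0.1403]
orientation: [-1.949, 2.464, -0.0]
ft_force: [-2.2, -2.3, -1.2]
gripper_width: 0.0296
```

The force is still only about 3 N, so nothing is overloaded, and the reading should be about 1.58. I'll open, lift clear and look.

>>> {"op": "jog_arm", "data": {"travel": [[0, 0, 0], [0, 0, 0], [0, 0, 0], [0, 0, 2], [0, 0, 5], [0, 0, 8], [0, 0, 11], [-2, -4, 12], [-4, -8, 12], [-6, -12, 12]], "dr": [[0, 0, 0], [0, 0, 0], [0, 0, 0], [0, 0, 0], [0, 0, 0], [0, 0, 0], [0, 0, 0], [0, 0, 0], [0, 0, 0], [0, 0, 0]], "fingers": [0.2, 0.2, 0.2, 0.2, 0.2, 0.2, 0.2, 0.2, 0.2, 0.2]}}

```text
time: 9.4
position: [0.4704, 0.0908, 0.2612]
orientation: [-1.949, 2.461, -0.002]
ft_force: [0.9, -0.7, -0.2]
gripper_width: 0.0512
```

Run:
```python
from h import *
s=observe(); print(s['time'],s['position'].round(4),s['ft_force'].round(1))
c=snap('top','pics/top5.png');d=snap('scene','pics/scene5.png')
a=cv2.resize(c['frame'][175:275,85:185,::-1],None,fx=4,fy=4,interpolation=2);b=cv2.resize(d['frame'][160:260,350:450,::-1],None,fx=4,fy=4,interpolation=2)
cv2.imwrite('pics/crop6.png',cv2.convertScaleAbs(np.hstack([a,b]),alpha=1.8,beta=20))
```

```text
9.4 [0.4704 0.0908 0.2612] [ 0.9 -0.7 -0.2]
```

View pics/crop6.png

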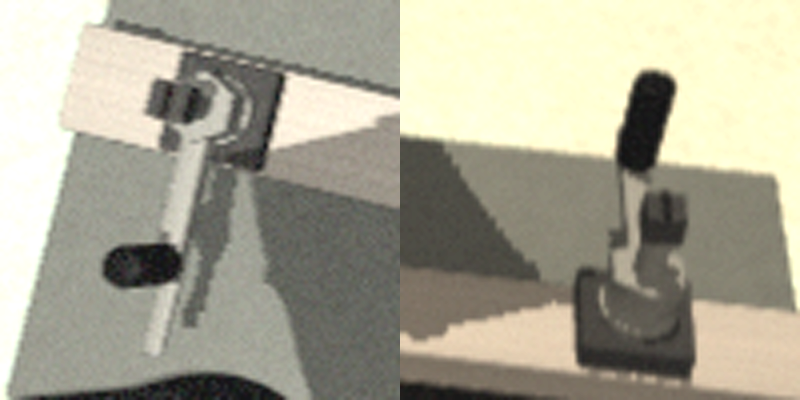

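The lever lies over the tongue. The handle top is at about (115.5,241.5) in the top view and (413.8,181) in the scene view. I'll work out the numbers.

Run:
```python
from h import *
T=load('pics/top5.npz');S=load('pics/scene5.npz');P=np.array([.597,.19])
for c,u,v,z in[(T,115.5,241.5,.154),(S,413.8,181.2,.154),(S,408.5,201,.109)]:
    X=ray(c,u,v,z);d=X[:2]-P;print(X.round(4),np.hypot(*d).round(4),'short of tongue deg',(np.degrees(np.arctan2(d[1],d[0]))-166.7).round(1))
A=load('pics/scene0.npz')['frame'].astype(int);B=S['frame'].astype(int)
print('locked diff',np.abs(A-B)[160:235,240:275].mean(), 'head diff',np.abs(A-B)[205:225,408:424].mean())
for q in(1.4,1.5,1.6):
    t=np.radians(166.7)+1.6-q; X=[*(P+.07*np.array([np.cos(t),np.sin(t)])),.154]; print(q,proj(T,X).round(1),proj(S,X).round(1))
a=cv2.resize(S['frame'][150:250,235:335,::-1],None,fx=4,fy=4);b=cv2.resize(load('pics/scene0.npz')['frame'][150:250,235:335,::-1],None,fx=4,fy=4)
cv2.imwrite('pics/crop7.png',cv2.convertScaleAbs(np.hstack([b,a]),alpha=1.8,beta=20))
```

```text
[0.5294 0.2035 0.154 ] 0.0689 short of tongue deg 2.0
[0.5356 0.2047 0.154 ] 0.0631 short of tongue deg -0.2
[0.5346 0.2053 0.109 ] 0.0643 short of tongue deg -0.5
locked diff 2.8444444444444446 head diff 2.784375
1.4 [122.4 242.9] [404.9 178.3]
1.5 [118.1 242.6] [409.1 178.3]
1.6 [113.9 241.8] [413.4 178.6]
```

View pics/crop7.png

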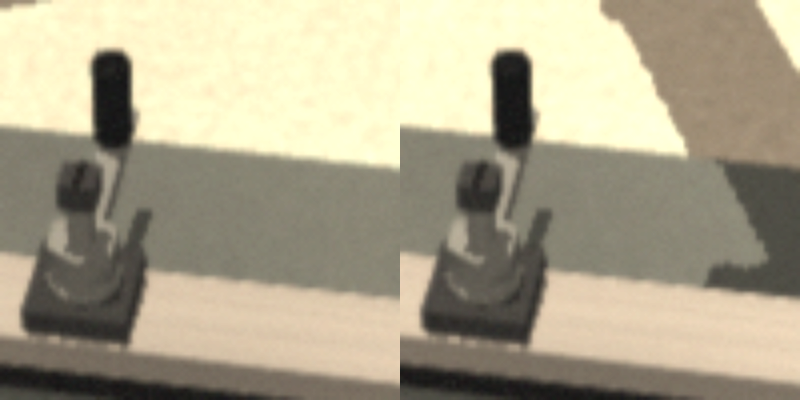

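The locked stop looks the same before and after, with its handle at crop (112,95) both times. The slack nut reads about 1.57–1.6, within 2° of the jam. I'll hand it in.

```bash
python3 -c "
from h import *
s=observe(); print(s['time'],s['ft_force'].round(1)); print(close_job())"
```

```text
9.5 [ 0.2  0.4 -0.2]
the job is handed in; nothing more can be done
None
```

The slack nut, the left-hand one, is turned about 75° clockwise and its lever now lies over its tongue. I straddled its handle with half-open jaws, swept it round, then opened the jaws, lifted clear and handed the job in at about 9.5 s.

- **Slack nut:** the last pictures put the lever between 2.0° short and 0.5° past the tongue, a reading of about 1.57–1.6 where 1.4 is needed. The top and scene views disagreed by about 2° on the angle. The scene view also put the handle 6 mm too close to the axis.
- **Jam:** the force never rose to show the nut hitting its stop. It stayed at about 3–4 N at every check, well under the 15 N at which the screw slips.
- **Slack screw:** its square head looks unturned. The image difference there was about 2.8 grey levels, much the same as at the untouched locked stop.
- **Locked nut:** its handle looks the same before and after.
- **Robot:** the jaws were clear of everything and the force was near zero when I handed in.

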